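Level a cartridge-case mount in the hand press

TASK

Stand the specimen mount that carries the cartridge case (the straight brass tube, not the pointed bullet) in the round recess of the levelling press's carriage, let go of it, and slide the carriage fully home under the ram. Then press the ram's knob down 25 mm with the fingers, so that its pointer stands between the two marks and the sprung foot bears on the case, and finish while still holding it there. Leave the bullet mount, the bottle and the loupe where they are, and do not knock the case mount over or crush the case by pressing the ram hard down.

Things in the scene. Friction and masses are not known exactly. Their poses are not given: they have to be found in the camera images.
- press: Fixed grey press. Origin on the table under the ram axis, z up. The carriage runs out to the press's own -x (towards the robot). Base 12 mm thick: 170 mm wide (y) from x = -80 to 70 mm, then a tongue 100 mm wide to x = -240. Pillars, 18 mm thick, at y = +-66 mm carry a crosshead 44 (x) by 166 (y) mm from z = 112 to 136 mm.
- carriage (a joint): Travel of the carriage in m: 0 = fully home against its stop, nest under the ram; grows to 0.115 as it is drawn out to the press's -x. It starts drawn out, stays where it is left, friction about 3 N.
- nest (a point): Centre of the floor of the round recess in the carriage's square aluminium block (68 by 68 mm): recess 50 mm in diameter, 8 mm deep, floor 28 mm and block top 36 mm above the table. Moves with the carriage.
- tab_top (a point): Top centre of the carriage's dark steel tab: upright block 16 mm (press x) by 24 mm (press y), its top 56 mm above the table and 36 mm above the carriage plate, 95 mm from the nest's centre on the press's -x side. Pinch it across its 24 mm, or push it, to slide the carriage.
- ram (a joint): Down travel of the ram in m: 0 = up, 0.034 = lowest; springs back. Knob force: about 3.5 N at rest plus 0.2 N/mm. The foot meets the seated case at about 0.018; from there its spring adds 0.8 N plus 0.8 N/mm (about 15 N in all at 0.025) and goes solid after 14 mm more. The pointer is between the marks from 0.0225 to 0.0275.
- knob_top (a point): Centre of the flat top of the ram's black knob, 40 mm in diameter, 22 mm high; on the ram axis, 194 mm above the table at rest, going down with the ram. A thin dark pointer at the knob's underside reaches sideways to the scale plate.
- scale (a point): Point midway between the two thin dark marks (5 mm apart) on the upright aluminium scale plate (16 mm wide in y, 4 mm thick) on the crosshead, 58 mm to the press's +y of the ram axis, 146 mm above the table. The plate's top is at 198 mm.
- foot_face (a point): Centre of the underside of the ram's sprung steel foot (24 mm in diameter), on the ram axis, 94 mm above the table at rest.
- case_mount: Loose specimen mount, 55 to 115 g: upright black plastic disc 44 mm in diameter and 26 mm high, with a brass cartridge case (straight cylinder, 12 mm in diameter, 22 mm tall, fixed) standing in the middle of its top; 48 mm high in all. Origin: centre of the underside, z up. Gripped with the fingertips 10 mm or more above the underside, the fingers stay clear of the recess's rim.
- bullet_mount: The other loose mount, same black disc (44 by 26 mm), with a pointed copper bullet (12 mm in diameter, 16 mm tall) on it instead; to be left alone. Origin: centre of the underside.
- bottle: Loose clear bottle, 52 mm in diameter, 130 mm high, standing; to be left alone. Origin: centre of the underside.
- loupe: Loose black loupe, stepped cylinder 42 mm in diameter, 42 mm high, standing; to be left alone. Origin: centre of the underside.
Things that resemble listed ones, but are neither listed nor needed, are in the scene too. What is shaped like the case_mount but blue or green is not meant.

How it is judged:
By the outcome, as a careful person would: the job done as asked, in the order asked, and still so for the second after the job is handed in, while the arm keeps its last pose, push and grip.
It also fails if it takes over 67 s, if anything falls off the work surface, if the arm or the gripper's body presses on something with over 40 N, if the wrist force passes 120 N, or if a joint passes its speed limit or range.

ROBOT

A 6-joint arm with a two-finger parallel gripper is mounted at the origin on the work surface. World frame = base frame: x ahead of the robot, y to its left, z up, the work surface at z = 0. Lengths are in m, angles in rad, forces in N, time in s.
With the tool pointing down it reaches from about 0.275 to 1 m from the base axis. Payload 8.4 kg.
Tool frame: the origin (TCP) lies between the finger pads; the fingertips stand 14 mm ahead of it and the grasp point (between the pads) lies 5 mm behind it; z points along the fingers, y is the line along which they close (so a half turn about z gives the same grasp; the last joint's range is limited). The gripper opens to 85 mm and grips with 20 to 120 N. Pads are 22 mm wide; open, the fingers measure 114 mm over their backs; the gripper's body (76 mm by 85 mm) begins 54 mm behind the grasp point. The pads swing forward as they close: fully open they stand 13 mm farther back than shut.
Start: joints at [1.257, 0.353, 1.633, -0, 1.155, -0.002], TCP at [0.192, 0.595, 0.245] pointing down, gripper open.
Joint ranges: [-2.63, 2.63], [-0.92, 2.1], [0.06, 2.66], [-1.3, 4.44], [0, 2.69], [-3.02, 3.02]. Speed limits (rad/s): [2.22, 2.22, 2.79, 3.14, 3.14, 3.14].

INTERFACE

Orientations are given as a unit quaternion [x, y, z, w].
In Python, from plant import bot, grab_frame, camera_model, ticket, models gives the robot as it stands.
- The arm moves only by the tool drive_tool, never from a script. Its argument "rows" is a list of rows, each a list of 7 numbers: the shift along the tool's x, y, z in cm, then the turn, a rotation vector about the tool's x, y, z in rad, then the opening, from -1 (shut) to 1 (fully open). In form: [[dx, dy, dz, ax, ay, az, gripper], ...]. A call has 1 to 20 rows; each row shifts and turns the commanded pose from where the row before left it, along the tool's axes as they then stand; what a row does not reach is not made up. A row lasts 1/8 s, in which the tool goes at most 62.5 mm and 10.7 degrees, less where a joint would pass 70% of its speed; a pose out of reach is approached as far as the arm can. A call with a gripper value outside its range is refused whole. The fingers move at their own pace and stop on an object; the grip force is fixed at half the most. Time passes only in rows, so rows that do not move let the fingers close. It gives the time, the measured TCP pose, the force, the opening and the grip force at its end, in the units of the state.
- bot.get_state(): the state, without advancing time (a new reading comes with each control period).
- grab_frame(name): name is "scene" or "top" or "wrist"; returns the picture (400x640x3 uint8, red, green, blue); there is no depth.
- camera_model(name): a dict with "fx", "fy", "cx", "cy" (pixels), "distortion" ([k1, k2, p1, p2, k3] as OpenCV has them; the pictures are not rectified), "xyz" and "orientation" of the camera in the world; the wrist camera has in their place "hand_eye" (4x4, takes a point from camera to tool coordinates, whose origin is the TCP and whose axes are the flange's). Camera axes: x right, y up, looking along -z (the intrinsics and any distortion apply to the point x, -y, -z); pixel columns grow to the right and rows downward; lengths in m; the calibration is good to about 2 mm. A picture is of the moment at which its call begins: read the wrist's pose just before it. camera_model takes no time and is no camera call.
- ticket.job_done(): hands the job in; it is judged then, once.
Trained networks look in the newest picture that a camera, given by its name, has taken for a name from the list of things; names that differ only in an ending like _2 or _b are one class to them, and where a whole thing is asked for, a point or a joint stands for the part that bears it (a point fixed in the world has none). Each returns a list of dicts, best first, with "confidence" (0 to 1); they miss things now and then, are a little off and sometimes report something else, mostly with a low value. They report only what shows in the picture. A call takes as long as a camera call. They do not tell look-alikes from the thing itself.
- models.recognise(thing, camera): "at" ([x, y, z] in m, in the coordinates of the camera as it stood for that picture, good to about 4 mm: the middle of the surface that is visible of it).
- models.tip_of(thing, camera): "at" ([x, y, z] in m, in the coordinates of the camera as it stood for that picture, good to about 4 mm: a listed point, or the origin of a listed thing).
The state is a dict: "time_s": time; "joint_positions": joint angles; "joint_vel": joint speeds; "joint_torque": joint torques, N m; "eef_pos": TCP position; "orientation": TCP orientation; "contact_force": force on the tool from outside, world axes, zero at the start; "ft_torque": the same for the moment, N m; "opening": opening from 0.0 (shut) to 1.0 (fully open); "gripper_force": force on a finger pad.
Only numpy, scipy, OpenCV 4.12 (cv2) and the standard library are available. Lean on these libraries where they do the work, as an engineer would, in place of code of your own. Each camera call takes 0.05 s, during which the arm holds its last target. There are 200 camera calls.

## Working session

There is one attempt and no reset: what is moved stays moved. The work goes in short steps, Python scripts to look and compute and a tool call to move; the robot and the scene stay as the last step left them, time stands still between calls to the robot, and variables do not carry over. Pictures are saved under pics/ and viewed, at most 13 in all, crops included, and the job is handed in when it is done.

Besides the shell and the picture viewer there is one more tool, called after "Request:" by a JSON object that holds its "op" and its "data". drive_tool: Moves the arm, as the interface text tells. Its arguments: {"type":"object","properties":{"rows":{"type":"array"}},"required":["rows"]}

```bash
mkdir -p pics
cat > h.py <<'E'
import numpy as np, cv2
from scipy.spatial.transform import Rotation as R
from plant import bot, grab_frame, camera_model, ticket, models
def pose(name):
    m=camera_model(name)
    T=np.eye(4)
    if 'hand_eye' in m:
        s=bot.get_state(); T[:3,:3]=R.from_quat(s['orientation']).as_matrix(); T[:3,3]=s['eef_pos']
        T=T@np.array(m['hand_eye'])
    else:
        T[:3,:3]=R.from_quat(m['orientation']).as_matrix(); T[:3,3]=m['xyz']
    return m,T
def K(m): return np.array([[m['fx'],0,m['cx']],[0,m['fy'],m['cy']],[0,0,1.]]),np.array(m['distortion'],float)
def ray(name,uv,z):
    m,T=pose(name);k,d=K(m)
    p=cv2.undistortPoints(np.array([[uv]],float),k,d)[0,0]
    v=T[:3,:3]@np.array([p[0],-p[1],-1]); return T[:3,3]+v*(z-T[2,3])/v[2]
def proj(name,P):
    m,T=pose(name);k,d=K(m)
    q=(np.atleast_2d(P)-T[:3,3])@T[:3,:3]; q=q*[1,-1,-1]
    return cv2.projectPoints(q,np.zeros(3),np.zeros(3),k,d)[0][:,0]
def shot(name,fn):
    im=grab_frame(name); cv2.imwrite('pics/'+fn,im[:,:,::-1]); return im
def find(f,thing,name):
    m,T=pose(name)
    for r in f(thing,name):
        w=T[:3,:3]@np.array(r['at'])+T[:3,3]
        print(f.__name__,name,thing,round(r['confidence'],2),w.round(3),proj(name,w)[0].round(0))
E
python3 - <<'E'
from h import *
a=shot('scene','s0.png'); b=shot('top','t0.png')
for c in ['scene','top']:
    print(c,{k:np.round(v,3) for k,v in camera_model(c).items()})
    for t in ['case_mount','bullet_mount','nest','tab_top','knob_top','scale']: find(models.tip_of,t,c)
print(bot.get_state()['orientation'],camera_model('wrist'))
E
```

```text
scene {'fx': np.float64(464.868), 'fy': np.float64(464.868), 'cx': np.float64(316.023), 'cy': np.float64(196.204), 'distortion': array([-0.124,  0.   ,  0.   ,  0.   ,  0.   ]), 'xyz': array([1.266, 0.63 , 0.984]), 'orientation': array([0.169, 0.381, 0.821, 0.391])}
call scene case_mount 0.68 [ 0.412 -0.311 -0.   ] [269. 175.]
call scene case_mount 0.59 [ 0.459 -0.389 -0.001] [244. 174.]
call scene case_mount 0.48 [ 0.324 -0.347 -0.   ] [279. 160.]
call scene bullet_mount 0.64 [0.655 0.075 0.192] [306. 222.]
call scene bullet_mount 0.49 [0.455 0.298 0.001] [417. 267.]
call scene nest 0.71 [0.547 0.076 0.026] [334. 243.]
call scene tab_top 0.62 [0.453 0.085 0.054] [356. 220.]
call scene knob_top 0.59 [0.654 0.073 0.193] [306. 221.]
call scene scale 0.64 [0.454 0.085 0.055] [356. 220.]
top {'fx': np.float64(407.744), 'fy': np.float64(407.744), 'cx': np.float64(323.216), 'cy': np.float64(195.376), 'distortion': array([-0.076,  0.   ,  0.   ,  0.   ,  0.   ]), 'xyz': array([ 0.349, -0.026,  1.161]), 'orientation': array([ 0.061, -0.045, -0.7  ,  0.71 ])}
call top case_mount 0.68 [ 0.419 
[... 433 characters left out ...]
top 0.62 [0.656 0.068 0.193] [296. 130.]
call top scale 0.83 [0.661 0.127 0.146] [275. 134.]
[ 1.55270073e-01  9.87872058e-01  2.52327800e-05 -4.37221745e-06] {'fx': 295.592970544432, 'fy': 295.592970544432, 'cx': 315.2486989076093, 'cy': 200.17733645503523, 'distortion': array([-0.04803456,  0.        ,  0.        ,  0.        ,  0.        ]), 'hand_eye': array([[-3.04477655e-04,  9.61909795e-01,  2.73366885e-01,
         6.89854676e-02],
       [ 9.99999592e-01,  5.25342375e-04, -7.34743148e-04,
         5.44306301e-04],
       [-8.50367839e-04,  2.73366550e-01, -9.61909562e-01,
        -1.28969424e-01],
       [ 0.00000000e+00,  0.00000000e+00,  0.00000000e+00,
         1.00000000e+00]])}
```

View pics/s0.png

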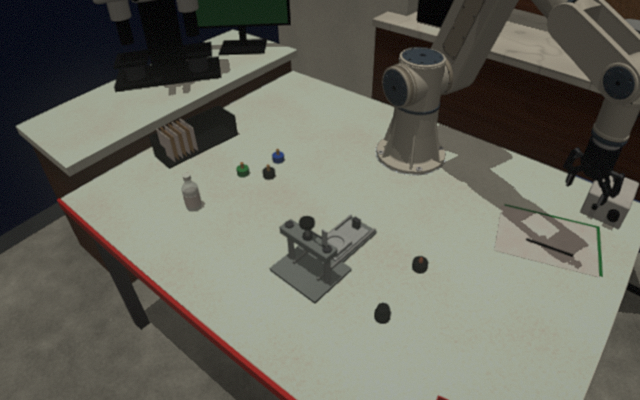

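View pics/t0.png

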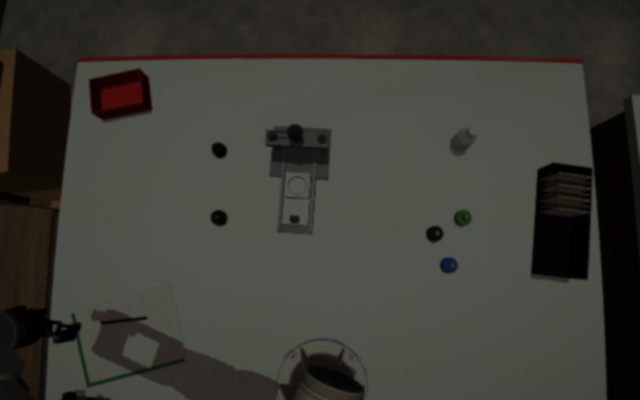

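The scene picture shows a black mount at (268,172), another at (420,264), green at (243,170), blue at (278,156), the loupe at (382,313) and the bottle at (191,193). 

Candidates for the case mount are black (268,172), black (420,264), green (243,170) and blue (278,156). The last two are ruled out by colour, so I'll check both black ones in a close crop.

Run:
```python
from h import *
a=cv2.imread('pics/s0.png');b=cv2.imread('pics/t0.png')
c=lambda i,u,v:cv2.resize(cv2.convertScaleAbs(i[v-18:v+18,u-18:u+18],alpha=1.8),(380,290*380//380),interpolation=cv2.INTER_CUBIC)
cv2.imwrite('pics/c0.png',np.vstack([np.hstack([c(a,268,172),c(a,420,264)]),np.hstack([c(b,434,233),c(b,219,217)])]))
```

```text
(no output)
```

View pics/c0.png

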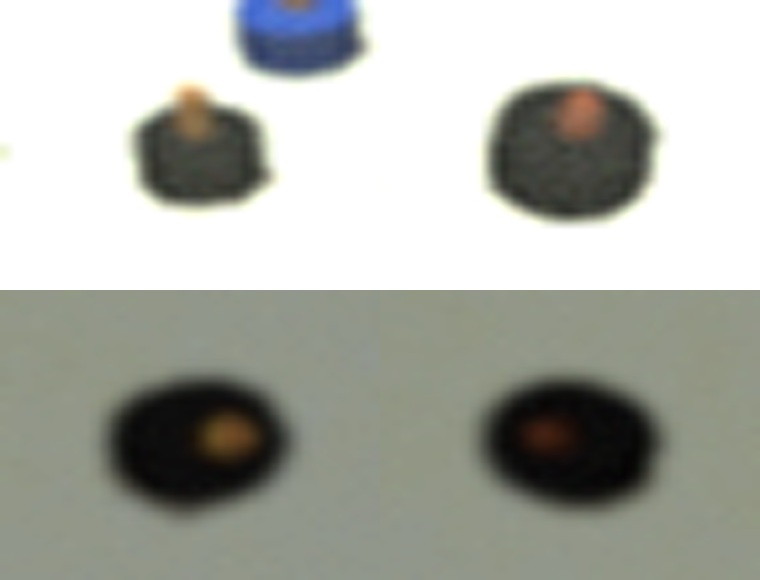

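The top crops show a brass case on the mount at top (434,233) / scene (268,172), and a reddish bullet on the one at (219,217). So the case mount is at about (0.416, -0.309). The tool's closing line, at 72°, clears the green and blue neighbours. I'm moving over it now.

Request:
{"op": "drive_tool", "data": {"rows": [[-3.35, -3.6, 0, 0, 0, 0, 1], [-3.35, -3.6, 0, 0, 0, 0, 1], [-3.35, -3.6, 0, 0, 0, 0, 1], [-3.35, -3.6, 0, 0, 0, 0, 1], [-3.35, -3.6, 0, 0, 0, 0, 1], [-3.35, -3.6, 0, 0, 0, 0, 1], [-3.35, -3.6, 0, 0, 0, 0, 1], [-3.35, -3.6, 0, 0, 0, 0, 1], [-3.35, -3.6, 0, 0, 0, 0, 1], [-3.35, -3.6, 0, 0, 0, 0, 1], [-1.56, -4.32, 0.75, 0, 0, 0, 1], [-1.56, -4.32, 0.75, 0, 0, 0, 1], [-1.56, -4.32, 0.75, 0, 0, 0, 1], [-1.56, -4.32, 0.75, 0, 0, 0, 1], [-1.56, -4.32, 0.75, 0, 0, 0, 1], [-1.56, -4.32, 0.75, 0, 0, 0, 1], [-1.56, -4.32, 0.75, 0, 0, 0, 1], [-1.56, -4.32, 0.75, 0, 0, 0, 1], [-1.56, -4.32, 0.75, 0, 0, 0, 1], [-1.56, -4.32, 0.75, 0, 0, 0, 1]]}}

```text
time_s: 3.2
eef_pos: [0.4161, -0.3113, 0.1702]
orientation: [0.155, 0.988, -0.0, 0.0]
contact_force: [0.8, 0.8, -0.1]
opening: 0.998
gripper_force: 0.0
```

Run:
```python
from h import *
print(bot.get_state()['eef_pos'],bot.get_state()['orientation'],bot.get_state()['time_s'])
shot('wrist','w1.png'); find(models.tip_of,'case_mount','wrist'); find(models.recognise,'case_mount','wrist')
```

```text
[ 0.41606161 -0.31128616  0.17019851] [ 1.55415939e-01  9.87849085e-01 -9.07078994e-05  2.52573681e-04] 3.2
call wrist case_mount 0.78 [ 0.461 -0.398 -0.003] [255. 245.]
call wrist case_mount 0.77 [ 0.414 -0.311 -0.   ] [316. 182.]
call wrist case_mount 0.59 [ 0.329 -0.352 -0.002] [250. 114.]
call wrist case_mount 0.96 [ 0.412 -0.307  0.025] [317. 186.]
call wrist case_mount 0.82 [ 0.456 -0.389  0.026] [254. 252.]
call wrist case_mount 0.64 [ 0.328 -0.347  0.023] [247. 113.]
```

View pics/w1.png

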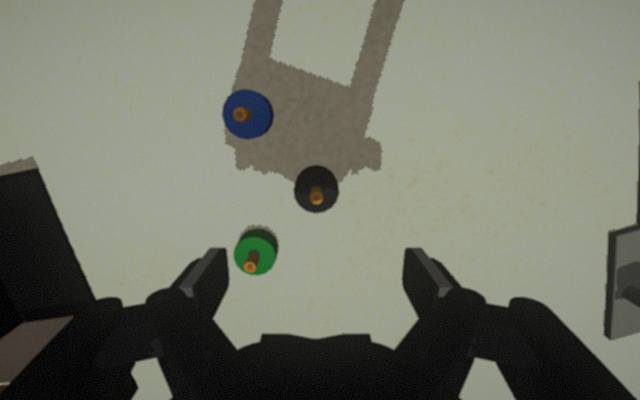

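The wrist picture shows the black mount at (317,189) with a brass case, green at (255,252) and blue at (248,113). I'll refine its position from the picture.

Run:
```python
from h import *
im=cv2.imread('pics/w1.png').astype(int)
roi=im[155:222,285:350]; 
b=(roi[:,:,2]>roi[:,:,0]+35); v,u=np.nonzero(b); print('brass',u.mean()+285,v.mean()+155,v.min()+155,v.max()+155,len(u))
d=(roi.max(2)<75)|b; n,l,s,c=cv2.connectedComponentsWithStats(d.astype('uint8')); i=1+s[1:,4].argmax(); print('disc',s[i]+[285,155,0,0,0],c[i]+[285,155])
t=np.linspace(0,2*np.pi,60)
for P in [(.414,-.310),(.416,-.309),(.412,-.311)]:
    pts=np.vstack([np.c_[P[0]+.022*np.cos(t),P[1]+.022*np.sin(t),0*t+z] for z in (0,.026)])
    q=proj('wrist',pts); print(P,q.min(0),q.max(0)); print(proj('wrist',[P+(.048,),P+(.026,)]))
```

```text
brass 315.97849462365593 195.99462365591398 187 204 186
disc [ 294  165   44   47 1630] [315.84478528 188.36503067]
(0.414, -0.31) [291.90991639 162.19625992] [338.23085465 211.36975327]
[[315.07809652 195.28579314]
 [315.07121493 189.32775833]]
(0.416, -0.309) [293.59597966 163.75573731] [339.84523545 212.92846732]
[[316.86327019 197.03476464]
 [316.72196289 190.9541117 ]]
(0.412, -0.311) [290.21896073 160.63265202] [336.61124712 209.80616892]
[[313.28694919 193.53100173]
 [313.41539578 187.69647207]]
```

Request:
{"op": "drive_tool", "data": {"rows": [[0.1, 0.15, 3.0, 0, 0, 0, 1], [0, 0, 3.0, 0, 0, 0, 1], [0, 0, 3.0, 0, 0, 0, 1], [0, 0, 3.0, 0, 0, 0, 1], [0, 0, 2.0, 0, 0, 0, 1], [0, 0, 0.6, 0, 0, 0, 1], [0, 0, 0, 0, 0, 0, 1], [0, 0, 0, 0, 0, 0, -1], [0, 0, 0, 0, 0, 0, -1], [0, 0, 0, 0, 0, 0, -1], [0, 0, 0, 0, 0, 0, -1], [0, 0, 0, 0, 0, 0, -1], [0, 0, 0, 0, 0, 0, -1]]}}

```text
time_s: 4.97
eef_pos: [0.416, -0.3081, 0.0254]
orientation: [0.155, 0.988, -0.0, 0.001]
contact_force: [-1.5, 1.0, 11.6]
opening: 0.492
gripper_force: 59.1
```

Request:
{"op": "drive_tool", "data": {"rows": [[0, 0, -1.5, 0, 0, 0, -1], [0, 0, -3.25, 0, 0, 0, -1], [0, 0, -3.25, 0, 0, 0, -1], [0, 0, -3.25, 0, 0, 0, -1], [0, 0, -3.25, 0, 0, 0, -1], [-0.05, 4.5, 0, 0, 0, 0, -1], [-0.05, 4.5, 0, 0, 0, 0, -1], [-0.05, 4.5, 0, 0, 0, 0, -1], [-0.05, 4.5, 0, 0, 0, 0, -1], [-0.05, 4.5, 0, 0, 0, 0, -1], [-0.05, 4.5, 0, 0, 0, 0, -1], [-0.05, 4.5, 0, 0, 0, 0, -1], [-0.05, 4.5, 0, 0, 0, 0, -1], [-0.05, 4.5, 0, 0, 0, 0, -1], [0, 0, 0, 0, 0, -0.13, -1], [0, 0, 0, 0, 0, -0.13, -1], [0, 0, 0, 0, 0, 0, -1]]}}

```text
time_s: 7.1
eef_pos: [0.544, 0.0763, 0.1699]
orientation: [0.026, 1.0, 0.0, 0.0]
contact_force: [-0.3, 0.1, -1.0]
opening: 0.489
gripper_force: 61.2
```

Run:
```python
from h import *
s=bot.get_state();print(s['eef_pos'],R.from_quat(s['orientation']).as_matrix().round(3),s['time_s'],s['contact_force'])
shot('wrist','w2.png'); find(models.tip_of,'nest','wrist');find(models.tip_of,'tab_top','wrist');find(models.tip_of,'case_mount','wrist')
```

```text
[0.54401089 0.07634866 0.16994883] [[-0.999  0.052  0.   ]
 [ 0.052  0.999  0.   ]
 [-0.     0.    -1.   ]] 7.1 [-0.2541544   0.08672501 -1.04733439]
call wrist nest 0.83 [0.545 0.077 0.032] [316. 194.]
call wrist tab_top 0.76 [0.447 0.084 0.058] [318.  78.]
call wrist case_mount 0.78 [0.545 0.076 0.143] [315. 243.]
```

View pics/w2.png

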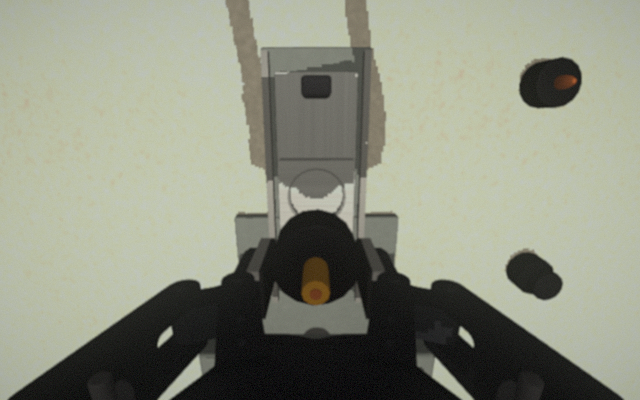

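The picture shows the held mount upright, with the case top at (316,294). The recess rim is at about u 289–345 around (317,195), and the tab is at (316,87). I'll compute the offsets from these.

Run:
```python
from h import *
for n,uv,z in [('casetop',(316,294),.1926),('rimL',(289,194),.036),('rimR',(345,194),.036),('tabTL',(301,76),.056),('tabTR',(331,76),.056),('blk front L',(278,158),.036),('blk front R',(355,158),.036),('tongueL',(262,48),.012),('tongueR',(372,48),.012)]:
    print(n,ray('wrist',uv,z).round(4))
t=np.linspace(0,2*np.pi,120)
for P in [(.544,.0763),(.546,.0763),(.542,.0763)]:
    q=proj('wrist',np.c_[P[0]+.025*np.cos(t),P[1]+.025*np.sin(t),0*t+.036]);print('rim',P,q.min(0),q.max(0))
    q=proj('wrist',np.c_[P[0]+.022*np.cos(t),P[1]+.022*np.sin(t),0*t+.1706]);print('disc top',q.min(0),q.max(0),'case',proj('wrist',[P+(.1926,)]))
im=cv2.imread('pics/w2.png'); cv2.imwrite('pics/w2c.png',cv2.resize(cv2.convertScaleAbs(im[60:320,240:400],alpha=1.6),None,fx=2.3,fy=2.3,interpolation=cv2.INTER_CUBIC))
```

```text
casetop [0.5456 0.0768 0.1926]
rimL [0.5428 0.0526 0.036 ]
rimR [0.5456 0.104  0.036 ]
tabTL [0.4447 0.0712 0.056 ]
tabTR [0.446  0.0942 0.056 ]
blk front L [0.5093 0.0455 0.036 ]
blk front R [0.513  0.1138 0.036 ]
tongueL [0.4136 0.0364 0.012 ]
tongueR [0.4188 0.1342 0.012 ]
rim (0.544, 0.0763) [287.56246699 166.90612768] [342.02158392 219.61004064]
disc top [268.94321248 221.83648378] [360.36641287 304.00866492] case [[314.61595353 290.68832736]]
rim (0.546, 0.0763) [287.73603302 169.11310669] [342.08632894 221.6073521 ]
disc top [269.35861024 225.90778673] [360.4063726  307.38403727] case [[314.8830836  294.89862539]]
rim (0.542, 0.0763) [287.38834295 164.69054136] [341.95644794 217.60460098]
disc top [268.52513454 217.73106049] [360.32540442 300.60410759] case [[314.3461726  286.43414943]]
```

View pics/w2c.png

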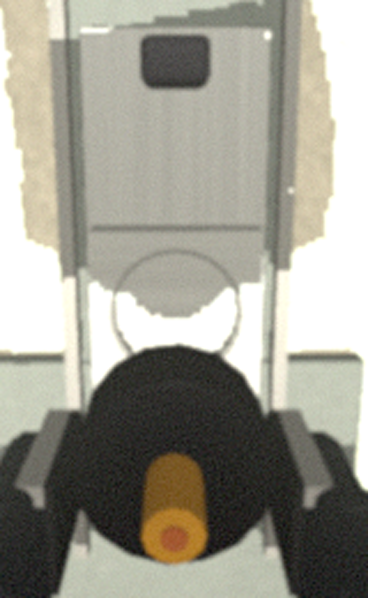

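Request:
{"op": "drive_tool", "data": {"rows": [[0, 0.15, 3, 0, 0, 0, -1], [0, 0, 3, 0, 0, 0, -1], [0, 0, 2.5, 0, 0, 0, -1], [0, 0, 1.5, 0, 0, 0, -1], [0, 0, 0.7, 0, 0, 0, -1], [0, 0, 0.3, 0, 0, 0, -1], [0, 0, 0.2, 0, 0, 0, -1], [0, 0, 0.2, 0, 0, 0, -1], [0, 0, 0, 0, 0, 0, -1]]}}

```text
time_s: 8.43
eef_pos: [0.5443, 0.0778, 0.0555]
orientation: [0.026, 1.0, 0.0, 0.0]
contact_force: [-0.3, 0.2, -0.8]
opening: 0.486
gripper_force: 61.2
```

Request:
{"op": "drive_tool", "data": {"rows": [[0, 0, 0.1, 0, 0, 0, -1], [0, 0, 0.1, 0, 0, 0, -1], [0, 0, 0, 0, 0, 0, -1]]}}

```text
time_s: 8.8
eef_pos: [0.5443, 0.0778, 0.0535]
orientation: [0.026, 1.0, 0.0, 0.0]
contact_force: [-0.2, -0.4, 3.2]
opening: 0.488
gripper_force: 61.8
```

Request:
{"op": "drive_tool", "data": {"rows": [[0, 0, 0, 0, 0, 0, 1], [0, 0, 0, 0, 0, 0, 1], [0, 0, 0, 0, 0, 0, 1], [0, 0, 0, 0, 0, 0, 1], [0, 0, 0, 0, 0, 0, 1], [0, 0, -2, 0, 0, 0, 1], [0, 0, -3, 0, 0, 0, 1], [0, 0, -3, 0, 0, 0, 1], [0, 0, -3, 0, 0, 0, 1], [0, 0, 0, 0, 0, 0, 1]]}}

```text
time_s: 10.05
eef_pos: [0.5457, 0.078, 0.1655]
orientation: [0.026, 1.0, 0.0, 0.002]
contact_force: [0.5, 0.9, -0.5]
opening: 0.999
gripper_force: 0.0
```

Run:
```python
from h import *
s=bot.get_state();print(s['eef_pos'],s['time_s'],s['contact_force'])
im=shot('wrist','w3.png'); cv2.imwrite('pics/w3c.png',cv2.resize(cv2.convertScaleAbs(im[20:320,200:440,::-1],alpha=1.6),None,fx=2,fy=2,interpolation=cv2.INTER_CUBIC))
find(models.tip_of,'nest','wrist');find(models.tip_of,'tab_top','wrist');find(models.tip_of,'case_mount','wrist')
P=np.array([[.5455,.078]]); t=np.linspace(0,2*np.pi,120)
for z,r in [(.036,.025),(.054,.022),(.076,.006)]:
    q=proj('wrist',np.c_[.5455+r*np.cos(t),.078+r*np.sin(t),0*t+z]);print(z,((q.min(0)-[200,20])*2).round(),((q.max(0)-[200,20])*2).round())
```

```text
[0.54570022 0.07795954 0.16547445] 10.05 [ 0.47918417  0.90047585 -0.53162328]
call wrist nest 0.18 [ 0.652  0.311 -0.005] [522. 267.]
call wrist tab_top 0.63 [0.449 0.08  0.057] [311.  82.]
0.036 [174. 302.] [286. 410.]
0.054 [178. 317.] [283. 418.]
0.076 [215. 370.] [246. 400.]
```

View pics/w3c.png

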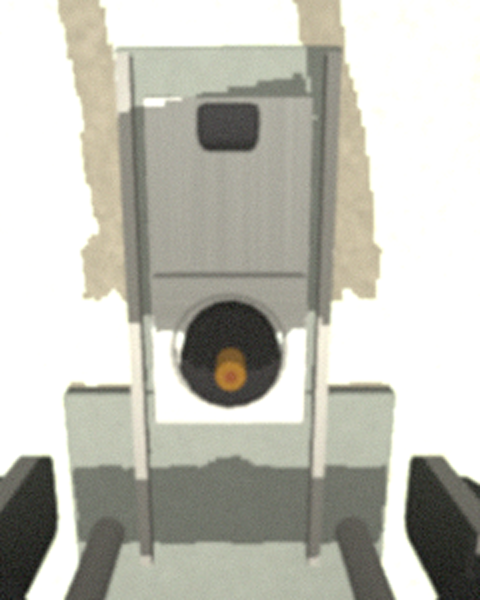

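The mount stands in the recess: the disc at crop (230,355) sits inside the visible rim ring, and the case is at (230,375). The tab is at crop (228,127). I'll locate the tab and go pinch it.

Run:
```python
from h import *
for uv in [(299.5,71.5),(328.5,71.5),(299.5,89),(328.5,89),(314,95)]: print(ray('wrist',uv,.056).round(4))
for uv in [(286,166.5),(314,166.5)]: print('rim',ray('wrist',uv,.036).round(4))
find(models.recognise,'tab_top','wrist')
```

```text
[0.4415 0.0718 0.056 ]
[0.4426 0.0933 0.056 ]
[0.4539 0.071  0.056 ]
[0.455  0.0928 0.056 ]
[0.4588 0.0817 0.056 ]
rim [0.5152 0.0542 0.036 ]
rim [0.5165 0.0786 0.036 ]
call wrist tab_top 0.96 [0.488 0.078 0.021] [312. 132.]
```

Request:
{"op": "drive_tool", "data": {"rows": [[3.2, 0, 0, 0, 0, 0, -0.1], [3.2, 0, 0, 0, 0, 0, -0.1], [3.1, 0, 0, 0, 0, 0, -0.1], [0, 0, 2, 0, 0, 0, -0.1], [0, 0, 2, 0, 0, 0, -0.1], [0, 0, 0, 0, 0, 0, -0.1]]}}

```text
time_s: 11.05
eef_pos: [0.4478, 0.0824, 0.1217]
orientation: [0.026, 1.0, -0.0, -0.002]
contact_force: [-0.3, -0.6, -0.5]
opening: 0.45
gripper_force: 0.0
```

Run:
```python
from h import *
s=bot.get_state();print(s['eef_pos'],s['opening'])
im=shot('wrist','w4.png'); cv2.imwrite('pics/w4c.png',cv2.resize(cv2.convertScaleAbs(im[100:400,160:480,::-1],alpha=1.6),None,fx=2,fy=2))
find(models.tip_of,'tab_top','wrist');find(models.tip_of,'case_mount','wrist')
```

```text
[0.44781831 0.08242433 0.12166901] 0.4504121728849206
call wrist tab_top 0.93 [0.451 0.081 0.06 ] [313. 223.]
call wrist case_mount 0.71 [0.546 0.08  0.029] [317. 311.]
```

View pics/w4c.png

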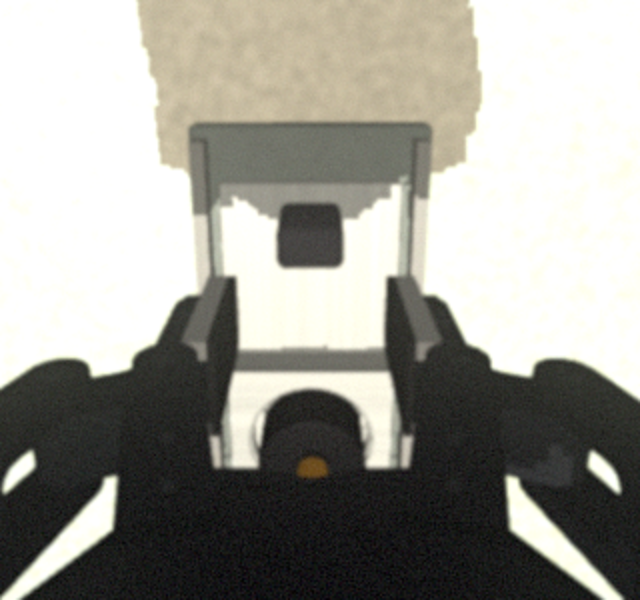

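The mount is upright in the recess, and the tab at crop (310,235) is centred between the fingers. I'm going down to pinch it.

Request:
{"op": "drive_tool", "data": {"rows": [[-0.2, 0, 2, 0, 0, 0, -0.1], [0, 0, 2.5, 0, 0, 0, -0.1], [0, 0, 2, 0, 0, 0, -0.1], [0, 0, 1.3, 0, 0, 0, -0.1], [0, 0, 0, 0, 0, 0, -0.1], [0, 0, 0, 0, 0, 0, -1], [0, 0, 0, 0, 0, 0, -1], [0, 0, 0, 0, 0, 0, -1], [0, 0, 0, 0, 0, 0, -1]]}}

```text
time_s: 12.32
eef_pos: [0.4517, 0.0818, 0.0461]
orientation: [0.025, 1.0, -0.0, 0.0]
contact_force: [-0.3, -8.6, 0.9]
opening: 0.272
gripper_force: 58.8
```

Request:
{"op": "drive_tool", "data": {"rows": [[-0.3, 0, 0, 0, 0, 0, -1], [-0.6, 0, 0, 0, 0, 0, -1], [-0.9, 0, 0, 0, 0, 0, -1], [-1.1, 0, 0, 0, 0, 0, -1], [-1.1, 0, 0, 0, 0, 0, -1], [-1.1, 0, 0, 0, 0, 0, -1], [-1.1, 0, 0, 0, 0, 0, -1], [-1.1, 0, 0, 0, 0, 0, -1], [-1.1, 0, 0, 0, 0, 0, -1], [-0.8, 0, 0, 0, 0, 0, -1], [-0.5, 0, 0, 0, 0, 0, -1], [-0.3, 0, 0, 0, 0, 0, -1], [-0.2, 0, 0, 0, 0, 0, -1], [-0.2, 0, 0, 0, 0, 0, -1], [0, 0, 0, 0, 0, 0, -1]]}}

```text
time_s: 14.2
eef_pos: [0.555, 0.0767, 0.0461]
orientation: [0.026, 1.0, -0.0, -0.0]
contact_force: [-3.1, -3.8, 2.8]
opening: 0.265
gripper_force: 59.1
```

Request:
{"op": "drive_tool", "data": {"rows": [[-0.3, 0, 0, 0, 0, 0, -1], [-0.2, 0, 0, 0, 0, 0, -1], [-0.2, 0, 0, 0, 0, 0, -1], [-0.2, 0, 0, 0, 0, 0, -1], [0, 0, 0, 0, 0, 0, -1]]}}

```text
time_s: 14.82
eef_pos: [0.5593, 0.0764, 0.0461]
orientation: [0.026, 1.0, -0.001, -0.005]
contact_force: [-20.3, -0.9, 21.0]
opening: 0.267
gripper_force: 61.6
```

Request:
{"op": "drive_tool", "data": {"rows": [[0.4, 0, 0, 0, 0, 0, -1], [0, 0, 0, 0, 0, 0, -1]]}}

```text
time_s: 15.08
eef_pos: [0.5592, 0.0764, 0.0462]
orientation: [0.026, 1.0, -0.0, -0.001]
contact_force: [-5.8, -4.2, 4.9]
opening: 0.269
gripper_force: 59.9
```

Run:
```python
from h import *
s=bot.get_state();print(np.round(s['eef_pos'],4),s['contact_force'],np.round(s['joint_positions'],2))
im=shot('scene','s1.png');c=im[190:310,260:390,::-1]
cv2.imwrite('pics/s1c.png',cv2.resize(cv2.convertScaleAbs(c,alpha=1.6),None,fx=4.5,fy=4.5,interpolation=cv2.INTER_CUBIC))
for c in ('scene',):
  for t in ('knob_top','foot_face','scale','tab_top','case_mount','nest'): find(models.tip_of,t,c)
```

```text
[0.5592 0.0764 0.0462] [-5.80089428 -4.1948272   4.86467696] [ 0.13  0.52  1.9  -0.    0.72 -1.39]
call scene knob_top 0.67 [0.656 0.071 0.192] [305. 221.]
call scene scale 0.62 [0.653 0.135 0.146] [326. 245.]
call scene tab_top 0.77 [0.557 0.08  0.056] [333. 239.]
call scene case_mount 0.7 [0.647 0.075 0.026] [311. 264.]
call scene case_mount 0.52 [ 0.325 -0.345 -0.   ] [279. 160.]
call scene case_mount 0.47 [ 0.461 -0.389  0.001] [243. 173.]
call scene nest 0.62 [0.652 0.07  0.028] [308. 264.]
call scene nest 0.34 [ 0.681 -0.388  0.002] [194. 206.]
```

View pics/s1c.png

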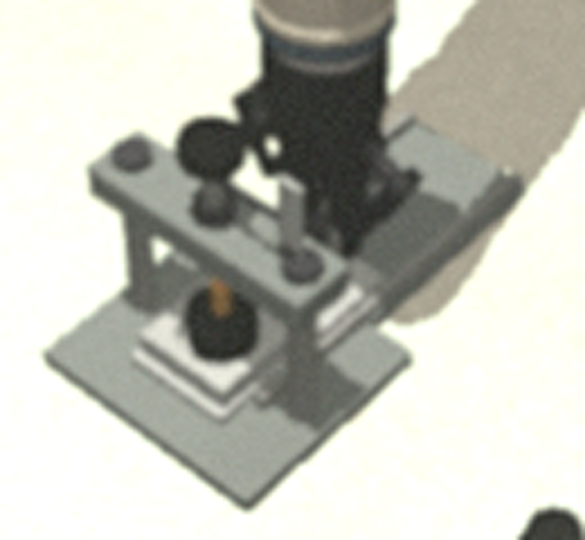

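The carriage is home, stopped at 108 mm of travel, with the mount upright under the ram. I'm releasing the tab, rising, moving over the knob and turning 90° so the fingers clear the scale plate.

Request:
{"op": "drive_tool", "data": {"rows": [[0, 0, 0, 0, 0, 0, -0.1], [0, 0, 0, 0, 0, 0, -0.1], [0, 0, 0, 0, 0, 0, -0.1], [0, 0, -3, 0, 0, 0, -0.1], [0, 0, -4.5, 0, 0, 0, -1], [0, 0, -4.5, 0, 0, 0, -1], [0, 0, -4.5, 0, 0, 0, -1], [0, 0, -4, 0, 0, 0, -1], [-3.2, 0, 0, 0, 0, 0, -1], [-3.2, 0, 0, 0, 0, 0, -1], [-3.1, 0, 0, 0, 0, 0, -1], [0, 0, 0, 0, 0, 0.175, -1], [0, 0, 0, 0, 0, 0.175, -1], [0, 0, 0, 0, 0, 0.175, -1], [0, 0, 0, 0, 0, 0.175, -1], [0, 0, 0, 0, 0, 0.175, -1], [0, 0, 0, 0, 0, 0.175, -1], [0, 0, 0, 0, 0, 0.175, -1], [0, 0, 0, 0, 0, 0.175, -1], [0, 0, 0, 0, 0, 0.175, -1]]}}

```text
time_s: 17.92
eef_pos: [0.655, 0.0721, 0.2502]
orientation: [0.729, 0.685, -0.0, -0.0]
contact_force: [-0.3, 0.3, 0.9]
opening: 0.003
gripper_force: 0.0
```

Run:
```python
from h import *
s=bot.get_state();print(np.round(s['eef_pos'],4),s['opening'],s['time_s'],R.from_quat(s['orientation']).as_matrix().round(3))
for c in ('wrist','top','scene'):
  shot(c,c+'5.png')
  for t in ('knob_top','scale'): find(models.tip_of,t,c)
for t in ('tab_top','nest','case_mount'): find(models.tip_of,t,'top');
```

```text
[0.655  0.0721 0.2502] 0.0030118308400097034 17.925 [[ 0.062  0.998 -0.   ]
 [ 0.998 -0.062  0.   ]
 [ 0.    -0.    -1.   ]]
call wrist knob_top 0.61 [0.649 0.072 0.188] [306. 222.]
call wrist scale 0.88 [0.656 0.129 0.145] [312. 134.]
call top knob_top 0.45 [ 0.681 -0.389  0.   ] [457. 144.]
call scene knob_top 0.69 [0.654 0.073 0.193] [306. 221.]
call scene scale 0.75 [0.656 0.127 0.151] [323. 243.]
call scene scale 0.35 [ 0.653  0.072 -0.   ] [309. 271.]
call top case_mount 0.6 [ 0.333 -0.348 -0.   ] [447. 264.]
call top case_mount 0.5 [ 0.462 -0.391 -0.001] [461. 218.]
```

View pics/wrist5.png

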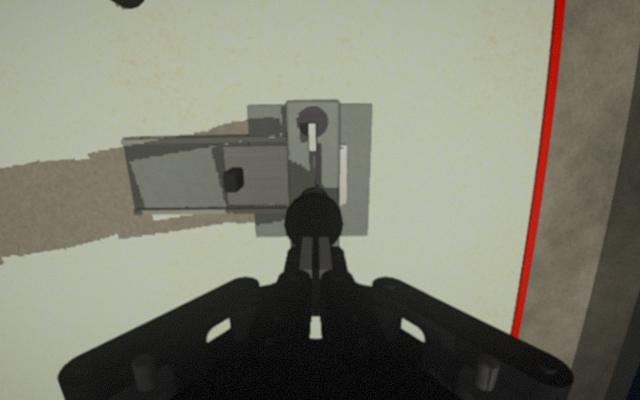

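The knob is at (314,218), right under the shut fingertips, and the carriage is still home. I'm going down onto it.

Request:
{"op": "drive_tool", "data": {"rows": [[0, 0, 1.5, 0, 0, 0, -1], [0, 0, 1.5, 0, 0, 0, -1], [0, 0, 0.7, 0, 0, 0, -1], [0, 0, 0.3, 0, 0, 0, -1], [0, 0, 0.3, 0, 0, 0, -1], [0, 0, 0.2, 0, 0, 0, -1], [0, 0, 0, 0, 0, 0, -1]]}}

```text
time_s: 19.4
eef_pos: [0.6552, 0.072, 0.2057]
orientation: [0.727, 0.687, 0.0, 0.0]
contact_force: [-1.6, 0.4, 3.4]
opening: -0.004
gripper_force: 1.9
```

Request:
{"op": "drive_tool", "data": {"rows": [[0, 0, 0.3, 0, 0, 0, -1], [0, 0, 0.3, 0, 0, 0, -1], [0, 0, 0.3, 0, 0, 0, -1], [0, 0, 0.3, 0, 0, 0, -1], [0, 0, 0.3, 0, 0, 0, -1], [0, 0, 0.2, 0, 0, 0, -1], [0, 0, 0.2, 0, 0, 0, -1], [0, 0, 0.1, 0, 0, 0, -1], [0, 0, 0, 0, 0, 0, -1], [0, 0, 0, 0, 0, 0, -1]]}}

```text
time_s: 20.65
eef_pos: [0.6553, 0.072, 0.1862]
orientation: [0.727, 0.687, 0.0, 0.0]
contact_force: [-5.2, -1.0, 12.6]
opening: 0.001
gripper_force: 5.9
```

Run:
```python
from h import *
s=bot.get_state();print(np.round(s['eef_pos'],4),s['contact_force'],s['time_s'])
im=shot('scene','s6.png');c=im[195:295,260:390,::-1]
cv2.imwrite('pics/s6c.png',cv2.resize(cv2.convertScaleAbs(c,alpha=1.6),None,fx=6,fy=6,interpolation=cv2.INTER_CUBIC))
for t in ('knob_top','tab_top','nest','case_mount','scale'): find(models.tip_of,t,'scene')
```

```text
[0.6553 0.072  0.1862] [-5.17541163 -1.04572575 12.62955217] 20.65
call scene knob_top 0.66 [0.656 0.074 0.171] [306. 228.]
call scene tab_top 0.88 [0.558 0.079 0.054] [332. 239.]
call scene nest 0.68 [0.654 0.072 0.026] [308. 265.]
call scene case_mount 0.72 [ 0.459 -0.392 -0.001] [243. 173.]
call scene case_mount 0.49 [ 0.325 -0.344  0.003] [279. 159.]
call scene case_mount 0.47 [0.648 0.071 0.027] [309. 264.]
call scene scale 0.71 [0.654 0.131 0.15 ] [325. 244.]
```

View pics/s6c.png

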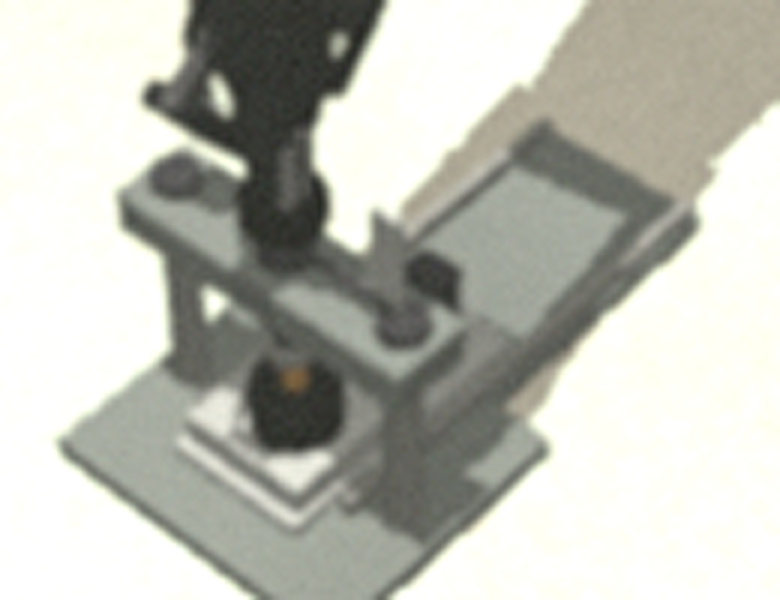

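The foot bears on the case, and nominal ram travel is about 22 mm (force agrees). I'm going the last bit.

Request:
{"op": "drive_tool", "data": {"rows": [[0, 0, 0.15, 0, 0, 0, -1], [0, 0, 0.15, 0, 0, 0, -1], [0, 0, 0, 0, 0, 0, -1], [0, 0, 0, 0, 0, 0, -1], [0, 0, 0, 0, 0, 0, -1], [0, 0, 0, 0, 0, 0, -1]]}}

```text
time_s: 21.7
eef_pos: [0.6553, 0.072, 0.1836]
orientation: [0.727, 0.687, 0.0, 0.0]
contact_force: [-4.5, -0.1, 13.8]
opening: 0.001
gripper_force: 7.2
```

Run:
```python
from h import *
s=bot.get_state();print(np.round(s['eef_pos'],4),s['contact_force'])
for c in ('scene','wrist'):
  shot(c,c+'7.png'); find(models.tip_of,'knob_top',c)
```

```text
[0.6553 0.072  0.1836] [-4.53629717 -0.05959624 13.83476244]
call scene knob_top 0.74 [0.653 0.071 0.166] [306. 228.]
call wrist knob_top 0.8 [0.656 0.072 0.169] [316. 253.]
```

Request:
{"op": "drive_tool", "data": {"rows": [[0, 0, 0.06, 0, 0, 0, -1], [0, 0, 0, 0, 0, 0, -1], [0, 0, 0, 0, 0, 0, -1], [0, 0, 0, 0, 0, 0, -1]]}}

```text
time_s: 22.4
eef_pos: [0.6553, 0.072, 0.1831]
orientation: [0.727, 0.687, 0.0, 0.0]
contact_force: [-4.7, -0.4, 15.7]
opening: 0.001
gripper_force: 7.4
```

Run:
```python
from h import *
im=shot('wrist','w8.png');c=im[110:270,230:400,::-1]
cv2.imwrite('pics/w8c.png',cv2.resize(cv2.convertScaleAbs(c,alpha=1.8),None,fx=3.5,fy=3.5,interpolation=cv2.INTER_CUBIC))
s=bot.get_state();print(s['eef_pos'],s['contact_force'])
print(ticket.job_done())
```

```text
[0.6553119  0.0720381  0.18308926] [-5.00722454 -0.07949966 14.45900658]
the job is handed in; nothing more can be done
None
```

The job is handed in at 22.4 s: the case mount stands in the recess, the carriage is home under the ram, and the fingers hold the knob about 25 mm down. That depth comes from the tool height and about 15 N of force; I did not read the pointer between the marks in a picture.

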